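# Show the wooden spoon to the checking camera

### The job

Pull the wooden spoon out of its slot in the white drainer caddy and show it to the small checking camera: hold it still in the air, upright with its bowl hanging down, the hollow side facing the lens, and the middle of the bowl straight in front of the lens at the lens's height, 15 cm away from it. Finish while holding it there - do not put it down or let go - and leave the turner in its slot and do not shift the camera, the mug, the glass plate or the funnel.

Things in the scene. Friction and masses are not known exactly. Their poses are not given: they have to be found in the camera images.
- spoon: Wooden spoon, 60 g, 225 mm long, standing bowl down in one slot of the caddy (leans at most a few degrees). Origin: middle of the bowl's straight lower edge, its lowest point; z up along the handle, +x out of the hollow side, y across. Bowl 44 wide (y), 12 thick (x), 68 mm high; above it a straight flat handle 12 thick (x), 18 mm wide (y): grip it across the thickness.
- spoon_grip (a point): A good grip point on the spoon's handle axis, 195 mm above its lower edge and 30 mm below the handle's top end; same axes as the spoon.
- spoon_bowl (a point): The middle of the spoon's bowl, 35 mm above its lower edge (160 mm below spoon_grip), on the spoon's axis; same axes as the spoon (+x out of the hollow side).
- caddy: White plastic drainer caddy, fixed: foot 70 x 230 x 6 mm with two upright barred slots, each 56 wide (y) and 22 mm deep (x), centred 45 mm either side (along y) of the origin. One holds the spoon, the other the turner; which is which changes. Walls reach 95 mm above the counter, slot floor 6 mm. Origin: centre of the underside, z up. The spoon's hollow side faces the caddy's +x.
- lens (a point): Centre of the lens's front glass, 130 to 180 mm above the counter. The camera, a grey box 56 wide, 42 mm high with a black 30 mm lens barrel, is clamped on a 12 mm steel post (222 mm tall, on a fixed 96 mm disc) 47 mm behind this point. It looks level along this frame's -x (z up), so a spoon shown rightly has the same axis directions as this frame.
- turner_mid (a point): The steel turner in the caddy's other slot, 194 mm tall: flat blade down, round 12 mm rod handle with a small loop at its top; the point is on its axis 100 mm above its lower edge. To be left alone.
- mug: Aluminium mug, 76 mm wide, 85 mm high, with a handle, on the counter; origin at the centre of its underside. A bystander.
- plate: Flat glass plate, 160 mm wide, 16 mm high, lying on the counter; origin at the centre of its underside. A bystander.
- funnel: Grey silicone funnel standing mouth down, 90 mm wide, 88 mm high; origin at the centre of its underside. A bystander.
Not all that is in view belongs to the job. Leave any yellow look-alike of the spoon alone.

How it is judged:
By the outcome, as a careful person would: the job done as asked, in the order asked, and still so for the second after the job is handed in, while the arm keeps its last pose, push and grip.
It also fails if it takes over 38 s, if anything falls off the work surface, if the arm or the gripper's body presses on something with over 40 N, if the wrist force passes 120 N, or if a joint passes its speed limit or range.

### The arm

A 7-joint arm with a two-finger parallel gripper is mounted at the origin on the work surface. World frame = base frame: x ahead of the robot, y to its left, z up, the work surface at z = 0. Lengths are in m, angles in rad, forces in N, time in s.
With the tool pointing down it reaches from about 0.425 to 0.925 m from the base axis. Payload 6.8 kg.
Tool frame: the origin (TCP) lies on the centre line of the jaws, within the pads' length; the fingertips stand 17 mm ahead of it and the grasp point (between the pads) lies 2 mm behind it; x points along the fingers, z is the direction in which the jaws open and shut, and the axes are right-handed (so a half turn about x gives the same grasp; the last joint's range is limited). The gripper opens to 85 mm and grips with 20 to 120 N. Pads are 22 mm wide; open, the fingers measure 114 mm over their backs; the gripper's body (76 mm by 85 mm) begins 54 mm behind the grasp point. The pads swing forward as they close: fully open they stand 13 mm farther back than shut.
Start: joints at [-1.445, 0.477, 0.022, 1.555, -0.011, 1.109, -0.083], TCP at [0.156, 0.657, 0.248] pointing down, gripper open.
Joint ranges: [-2.96, 2.96], [-0.34, 2.1], [-1.41, 1.46], [0.24, 2.44], [-1.37, 4.51], [0.17, 1.92], [-2.96, 2.96]. Speed limits (rad/s): [2.39, 2.39, 3.14, 3.14, 3.14, 3.14, 3.14].

### API

Orientations are given as a rotation vector (axis times angle).
In Python, from workcell import get_state, imaging, workorder, finder gives the robot as it stands. The module is installed in compiled form; this text tells all that it offers.
- The arm moves only by the shell command python3 -m pendant 'ROWS' [OPENING] [FORCE]. ROWS is JSON, a list that holds one entry, the list of rows, each a list of 6 numbers: the shift along the tool's x, y, z in cm, then the turn, a rotation vector about the tool's x, y, z in degrees. In form: [[[tx, ty, tz, ax, ay, az], ...]]. A call has 1 to 12 rows; each row is the pose to reach, as a shift and turn from the pose commanded when the call began, along the tool's axes at that moment; what a row does not reach only later rows make up. A row lasts 1/10 s, in which the tool goes at most 50 mm and 8.59 degrees, less where a joint would pass 70% of its speed; a pose out of reach is approached as far as the arm can. A call with a gripper value outside its range is refused whole. OPENING is the opening, from -1 (shut) to 1 (fully open), so that 0 is half open, set as the call begins (- or left out, the last holds). The fingers move at their own pace and stop on an object; FORCE is the grip in N (left out, the last holds). Time passes only in rows, so rows that repeat a pose let the fingers close. It gives the time, the measured TCP pose, the force and the opening at its end, in the units of the state.
- get_state(): the state, without advancing time (a new reading comes with each control period).
- imaging.grab_frame(name): name is "side" or "top"; returns a dict with "image" (400x640x3 uint8, red, green, blue), "depth" (400x640 float32, m along the optical axis (not along the pixel's ray), 0 where there is no reading), "fx", "fy", "cx", "cy" (pixels), "T" (4x4, takes a point from camera to world coordinates). Camera axes: x right, y down, z forward; pixel columns grow to the right and rows downward; lengths in m; the calibration is good to about 2 mm. A picture is of the moment at which its call begins.
- workorder.job_done(): hands the job in, once; it reports no verdict.
Trained networks look in the newest picture that a camera, given by its name, has taken for a name from the list of things; names that differ only in an ending like _2 or _b are one class to them, and where a whole thing is asked for, a point or a joint stands for the part that bears it (a point fixed in the world has none). Each returns a list of dicts, best first, with "score" (0 to 1); they miss things now and then, are a little off and sometimes report something else, mostly with a low value. They report only what shows in the picture. A call takes as long as a camera call. They do not tell look-alikes from the thing itself.
- finder.find_in(camera, query): "rect" ([centre column, centre row, width, height] in pixels, round what is visible of it).
- finder.mark_of(camera, query): "xy" ([column, row] in pixels: a listed point, or the origin of a listed thing).
The state is a dict: "time_s": time; "joint_positions": joint angles; "qvel": joint speeds; "joint_torque": joint torques, N m; "eef_pos": TCP position; "tool_rot": TCP orientation; "force": force on the tool from outside, world axes, zero at the start; "torque": the same for the moment, N m; "gripper_width": finger opening in m.
Only numpy, scipy, OpenCV 4.12 (cv2) and the standard library are available. Lean on these libraries where they do the work, as an engineer would, in place of code of your own. Each camera call takes 0.05 s, during which the arm holds its last target.

## Working session

There is one attempt and no reset: what is moved stays moved. The work goes in short steps, Python scripts to look and compute and a shell command to move; the robot and the scene stay as the last step left them, time stands still between calls to the robot, and variables do not carry over. Pictures are saved under pics/ and viewed, and the job is handed in when it is done.

```bash
mkdir -p pics; cat > h.py <<'E'
import numpy as np, cv2
from workcell import get_state, imaging, workorder, finder
from scipy.spatial.transform import Rotation as R
def grab(n):
    return imaging.grab_frame(n)
def save(f,name):
    cv2.imwrite('pics/'+name,f['image'][:,:,::-1])
def pt(f,u,v,d=None):
    if d is None:
        w=f['depth'][int(v)-1:int(v)+2,int(u)-1:int(u)+2]; w=w[w>0]; d=np.median(w) if len(w) else np.nan
    p=np.array([(u-f['cx'])/f['fx']*d,(v-f['cy'])/f['fy']*d,d,1]); return (f['T']@p)[:3]
def proj(f,p):
    q=np.linalg.inv(f['T'])@np.r_[p,1]; return f['fx']*q[0]/q[2]+f['cx'],f['fy']*q[1]/q[2]+f['cy'],q[2]
E
python3 - <<'E'
from h import *
np.set_printoptions(precision=3,suppress=True)
s=get_state(); print(s['time_s'],s['eef_pos'],s['tool_rot'],s['gripper_width'])
print(R.from_rotvec(s['tool_rot']).as_matrix())
for n in('side','top'):
    f=grab(n); save(f,n+'0.png'); np.savez(n+'0.npz',**f); print(n,f['T'],f['fx'])
    for q in['spoon','spoon_grip','spoon_bowl','caddy','lens','turner_mid','mug','plate','funnel']:
        print(q,[(np.round(d['xy']),round(d['score'],2),pt(f,*d['xy'])) for d in finder.mark_of(n,q)[:3]], [(np.round(d['rect']),round(d['score'],2)) for d in finder.find_in(n,q)[:3]] if q in('spoon','caddy') else '')
print(get_state()['time_s'])
E
```

```text
0.0 [0.156 0.656 0.247] [-1.037  1.312  1.034] 0.08499731131532699
[[-0.    -0.973  0.232]
 [-0.002  0.232  0.973]
 [-1.    -0.    -0.002]]
side [[-0.265 -0.53   0.806 -0.521]
 [-0.964  0.147 -0.22   0.318]
 [-0.002 -0.835 -0.55   0.908]
 [ 0.     0.     0.     1.   ]] 500.37717719371307
spoon [(array([223., 248.]), 0.79, array([0.588, 0.266, 0.027])), (array([207., 229.]), 0.62, array([0.602, 0.302, 0.09 ]))] [(array([200., 197.,  14.,  69.]), 0.69), (array([219., 214.,  18.,  69.]), 0.59)]
spoon_grip [(array([213., 191.]), 0.96, array([0.603, 0.274, 0.208])), (array([198., 172.]), 0.65, array([0.719, 0.301, 0.202])), (array([401., 186.]), 0.26, array([ 0.63 , -0.278,  0.114]))] 
spoon_bowl [(array([208., 219.]), 0.92, array([0.73 , 0.294, 0.033])), (array([221., 239.]), 0.91, array([0.598, 0.268, 0.052]))] 
caddy [(array([235., 254.]), 0.82, array([0.58 , 0.237, 0.005]))] [(array([235., 245.,  80.,  46.]), 0.56), (array([409., 179.,  22.,  19.]), 0.42)]
lens [(array([402., 184.]), 0.85, array([ 0.616, -0.275,  0.127])), (array([238., 255.]), 0.25, array([0.567, 0.228, 0.008]))] 
tu
[... 668 characters left out ...]
224., 188.]), 0.41, array([0.646, 0.322, 0.011]))] 
spoon_bowl [(array([229., 158.]), 0.73, array([0.726, 0.295, 0.083])), (array([238., 199.]), 0.65, array([0.598, 0.262, 0.072])), (array([355., 267.]), 0.21, array([ 0.394, -0.109,  0.004]))] 
caddy [(array([250., 209.]), 0.72, array([0.565, 0.22 , 0.087]))] [(array([252., 208.,  71.,  53.]), 0.75)]
lens [(array([416., 193.]), 0.53, array([ 0.614, -0.278,  0.135]))] 
turner_mid [(array([257., 209.]), 0.52, array([0.556, 0.192, 0.141]))] 
mug [(array([322., 159.]), 0.64, array([0.753, 0.002, 0.004]))] 
plate [(array([354., 271.]), 0.64, array([ 0.383, -0.107,  0.004]))] 
funnel [(array([201., 263.]), 0.77, array([0.4  , 0.371, 0.049]))] 
1.2
```

View images.

```bash
python3 - <<'E'
import cv2
a=cv2.imread('pics/side0.png');b=cv2.imread('pics/top0.png')
cv2.imwrite('pics/side0c.png',cv2.resize(a[130:330,140:300],None,fx=3,fy=3,interpolation=2)[:600])
cv2.imwrite('pics/top0c.png',cv2.resize(b[120:300,170:450],None,fx=2.8,fy=2.8,interpolation=2))
cv2.imwrite('pics/lens0c.png',cv2.resize(a[130:260,330:470],None,fx=4.5,fy=4.5,interpolation=2))
E
```

```text
(no output)
```

View pics/side0.png

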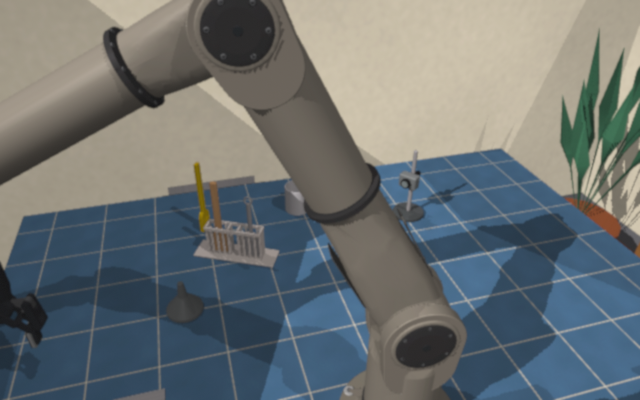

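View pics/side0c.png

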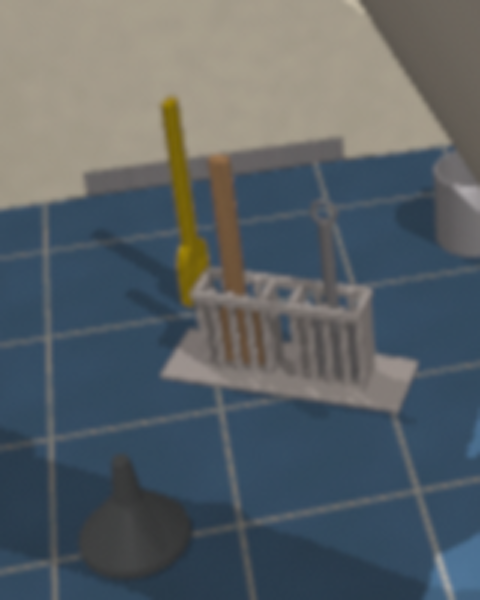

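View pics/top0c.png

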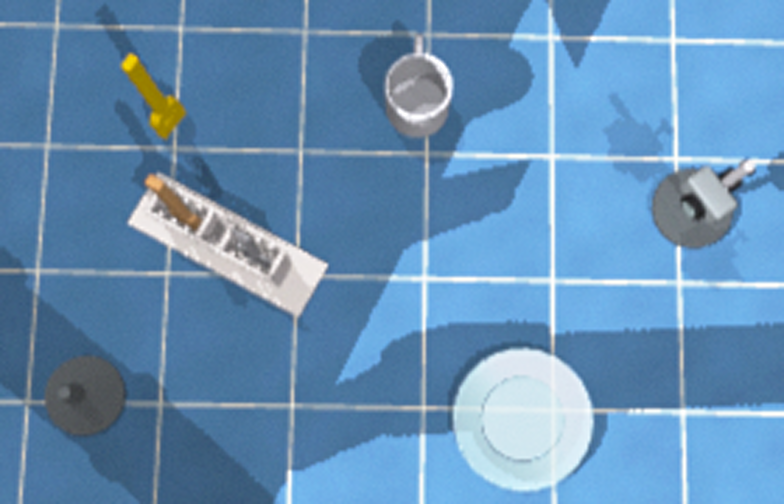

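View pics/lens0c.png

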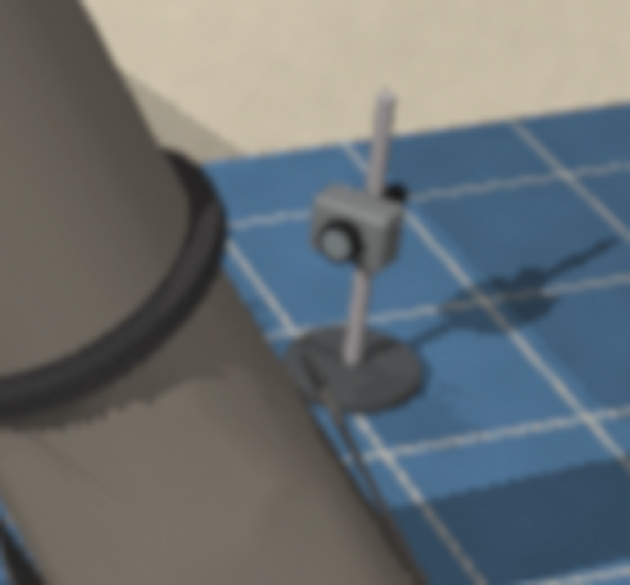

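```bash
python3 - <<'E'
from h import *
np.set_printoptions(precision=4,suppress=True,linewidth=150)
F={n:dict(np.load(n+'0.npz')) for n in('side','top')}
def cloud(f,u0,u1,v0,v1):
    v,u=np.mgrid[v0:v1,u0:u1]; d=f['depth'][v0:v1,u0:u1]; 
    P=np.stack([(u-f['cx'])/f['fx']*d,(v-f['cy'])/f['fy']*d,d,np.ones_like(d)],-1)@f['T'].T
    return P[...,:3],f['image'][v0:v1,u0:u1],d>0
# camera
for n,b in(('side',(390,440,140,225)),('top',(395,445,170,215))):
    P,C,m=cloud(F[n],*b); P=P[m]; C=C[m].astype(int)
    print(n)
    if n=='side' : lay=[(.19,.24),(.05,.11),(.11,.2)]
    else: lay=[(.19,.25),(.165,.19),(.1,.165),(.003,.03)]
    for lo,hi in lay:
        k=(P[:,2]>lo)&(P[:,2]<hi)&(P[:,0]<.75)&(P[:,0]>.5); Q=P[k]
        if len(Q):
            print(lo,hi,len(Q),Q.mean(0),np.median(Q,0),Q.min(0),Q.max(0))
            if len(Q)>30:
                r=cv2.minAreaRect((Q[:,:2]*1000).astype(np.float32)); print(r)
# spoon handle: brown pixels
for n,b in(('side',(195,240,175,265)),('top',(215,262,170,215))):
    P,C,m=cloud(F[n],*b); P=P[m];C=C[m].astype(int)
    k=(C[:,0]-C[:,2]>40)&(C[:,1]-C[:,2]<60)&(P[:,2]>.1)&(P[:,0]<.66); Q=P[k]
    print(n,'spoon',len(Q),Q[:,2].max())
    for lo in np.arange(.1,.24,.02):
        q=Q[(Q[:,2]>=lo)&(Q[:,2]<lo+.02)]
        if len(q): print(lo,len(q),np.median(q,0),np.ptp(q,axis=0))
# caddy foot+top
P,C,m=cloud(F['top'],205,300,170,245);P=P[m];C=C[m].astype(int)
k=(P[:,2]>-.004)&(P[:,2]<.016)&(C.min(1)>110)&(abs(C[:,0]-C[:,2])<40); print('foot',k.sum(),cv2.minAreaRect((P[k][:,:2]*1000).astype(np.float32)))
k=(P[:,2]>.08)&(P[:,2]<.105)&(abs(C[:,0]-C[:,2])<40);print('rim',k.sum(),cv2.minAreaRect((P[k][:,:2]*1000).astype(np.float32)))
E
```

```text
side
0.19 0.24 46 [ 0.6357 -0.3148  0.2086] [ 0.6347 -0.3143  0.209 ] [ 0.629  -0.3219  0.1904] [ 0.6449 -0.3099  0.2236]
((636.0086059570312, -315.2999267578125), (10.635636329650879, 15.436408996582031), 68.1150894165039)
0.05 0.11 46 [ 0.6357 -0.3139  0.0723] [ 0.6355 -0.3141  0.0711] [ 0.6281 -0.325   0.0504] [ 0.6433 -0.2834  0.1083]
((635.4995727539062, -304.300537109375), (15.112371444702148, 41.673343658447266), 0.6838283538818359)
0.11 0.2 398 [ 0.6204 -0.2999  0.1454] [ 0.6173 -0.3001  0.1448] [ 0.5945 -0.3536  0.1127] [ 0.6662 -0.2706  0.2   ]
((628.1904907226562, -315.57293701171875), (57.98902893066406, 93.09645080566406), 16.57453727722168)
top
0.19 0.25 30 [ 0.6369 -0.3146  0.2134] [ 0.6367 -0.3137  0.2186] [ 0.6317 -0.3211  0.191 ] [ 0.6435 -0.3096  0.2252]
0.165 0.19 14 [ 0.6361 -0.3128  0.18  ] [ 0.6354 -0.3118  0.181 ] [ 0.632  -0.317   0.1672] [ 0.6417 -0.3106  0.1897]
0.1 0.165 317 [ 0.6249 -0.2976  0.1464] [ 0.6249 -0.2965  0.1496] [ 0.5976 -0.3511  0.1147] [ 0.665  -0.2716  0.1637]
((634.5810546875, -311.7272033691406), (54.92142105102539, 86.0177993774414), 34
[... 698 characters left out ...]
.0142 0.0134]
top spoon 75 0.23481720855678878
0.1 9 [0.601  0.2632 0.1092] [0.0062 0.0117 0.0183]
0.12000000000000001 7 [0.6029 0.2659 0.1278] [0.0068 0.0124 0.0158]
0.14 9 [0.6029 0.2637 0.1507] [0.0083 0.0133 0.0184]
0.16000000000000003 9 [0.6019 0.2654 0.1678] [0.0051 0.0134 0.013 ]
0.18000000000000002 9 [0.6016 0.2634 0.1924] [0.0066 0.0145 0.0152]
0.2 11 [0.6031 0.2638 0.2091] [0.0072 0.0141 0.0165]
0.22000000000000003 21 [0.6053 0.2673 0.2314] [0.0139 0.0168 0.0147]
foot 1156 ((586.0154418945312, 230.15948486328125), (246.32505798339844, 312.48236083984375), 1.2064595222473145)
rim 346 ((585.7293090820312, 231.0939178466797), (158.4729461669922, 41.967037200927734), 62.14961242675781)
```

```bash
python3 - <<'E'
import cv2
a=cv2.imread('pics/side0.png');b=cv2.imread('pics/top0.png')
cv2.imwrite('pics/t1.png',cv2.resize(b[170:240,210:300],None,fx=8,fy=8,interpolation=0))
cv2.imwrite('pics/t2.png',cv2.resize(b[160:225,390:450],None,fx=9,fy=9,interpolation=0))
E
```

```text
(no output)
```

View pics/t1.png

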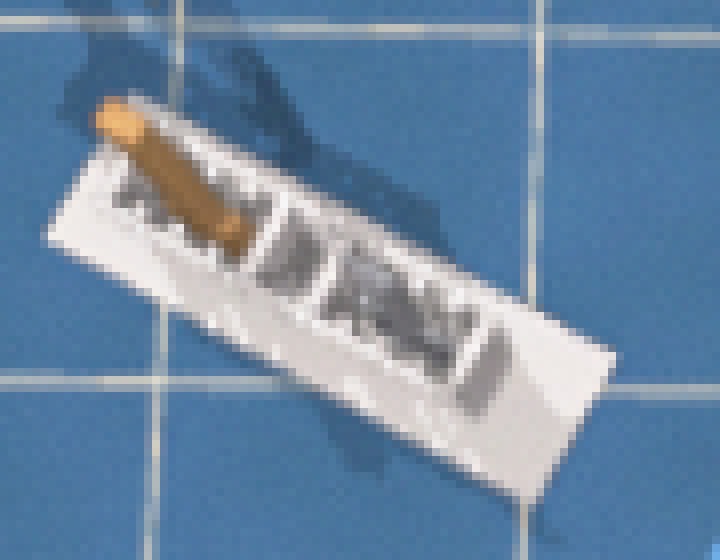

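View pics/t2.png

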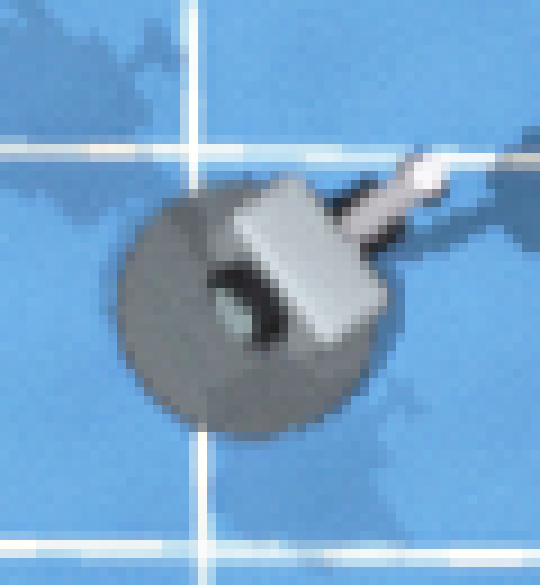

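```bash
python3 - <<'E'
from h import *
from scipy.optimize import least_squares
np.set_printoptions(precision=4,suppress=True,linewidth=150)
F={n:dict(np.load(n+'0.npz')) for n in('side','top')}
def cloud(f,u0,u1,v0,v1):
    v,u=np.mgrid[v0:v1,u0:u1]; d=f['depth'][v0:v1,u0:u1]
    P=np.stack([(u-f['cx'])/f['fx']*d,(v-f['cy'])/f['fy']*d,d,np.ones_like(d)],-1)@f['T'].T
    return P[...,:3],f['image'][v0:v1,u0:u1].astype(int),d>0
def circ(Q,r):
    return least_squares(lambda c:np.hypot(Q[:,0]-c[0],Q[:,1]-c[1])-r,Q[:,:2].mean(0)+[.003,-.001],loss='soft_l1',f_scale=.002).x
for n,b in(('side',(390,440,140,225)),('top',(395,445,170,215))):
    P,C,m=cloud(F[n],*b);P=P[m];C=C[m]
    g=np.ptp(C,axis=1)<45
    Q=P[(P[:,2]>.18)&(P[:,2]<.217)&(abs(P[:,0]-.637)<.02)&(abs(P[:,1]+.314)<.02)]; print(n,'post',len(Q),circ(Q,.006))
    k=g&(P[:,2]>.003)&(P[:,2]<.016)&(np.hypot(P[:,0]-.63,P[:,1]+.31)<.07); Q=P[k]
    rim=cv2.minEnclosingCircle((Q[:,:2]*1000).astype(np.float32)); print('disc',len(Q),rim, np.median(Q[:,2]))
    # z hist of box
    k=(np.hypot(P[:,0]-.625,P[:,1]+.297)<.045)&(P[:,2]>.1)&(P[:,2]<.18)
    print(np.histogram(P[k,2],np.arange(.1,.181,.005)))
    if n=='top':
        Q=P[k&(P[:,2]>.153)&(P[:,2]<.168)]; print('boxtop',len(Q),np.median(Q,0),cv2.minAreaRect((Q[:,:2]*1000).astype(np.float32)))
    else:
        # front face
        th=np.radians(-57); x=np.array([np.cos(th),np.sin(th),0])
        s=P[k]@x; print('along',np.histogram(s-np.array([.639,-.3155,0])@x,np.arange(-.06,.02,.005)))
        L=P[k][(s-np.array([.639,-.3155,0])@x<-.038)]; print('lens/barrel',len(L),np.median(L,0),L.min(0),L.max(0))
        Q=P[k]; rel=s-np.array([.639,-.3155,0])@x; q=Q[(rel>-.03)&(rel<-.012)&(abs(Q[:,2]-.14)<.03)]
        print('front',len(q),q[:,2].min(),q[:,2].max(), np.polyfit(q[:,0],q[:,1],1))
E
python3 - <<'E'
import cv2
a=cv2.imread('pics/side0.png')
cv2.imwrite('pics/l2.png',cv2.resize(a[145:225,385:440],None,fx=7,fy=7,interpolation=0))
E
```

```text
side post 47 [ 0.6384 -0.3169]
disc 389 ((639.239990234375, -315.5301513671875), 59.032169342041016) 0.012521157175335529
(array([ 0,  1,  2, 21, 21, 27, 33, 35, 50, 40, 93, 13,  5,  6,  5,  6]), array([0.1  , 0.105, 0.11 , 0.115, 0.12 , 0.125, 0.13 , 0.135, 0.14 , 0.145, 0.15 , 0.155, 0.16 , 0.165, 0.17 , 0.175, 0.18 ]))
along (array([ 0,  1, 34, 33, 44, 77, 46, 25, 21, 20, 23, 21,  3,  5,  5]), array([-0.06 , -0.055, -0.05 , -0.045, -0.04 , -0.035, -0.03 , -0.025, -0.02 , -0.015, -0.01 , -0.005, -0.   ,  0.005,  0.01 ,  0.015]))
lens/barrel 82 [ 0.611  -0.2801  0.1358] [ 0.5986 -0.295   0.1165] [ 0.6339 -0.2706  0.1533]
front 102 0.11265117489881471 0.15702245928508718 [ 0.5724 -0.6561]
top post 21 [ 0.6384 -0.317 ]
disc 344 ((645.1983032226562, -314.04241943359375), 54.27473449707031) 0.012422365661843293
(array([  0,   0,   2,   4,   7,   7,  13,  18,  49,  61, 128,  18,   4,   2,   2,   2]), array([0.1  , 0.105, 0.11 , 0.115, 0.12 , 0.125, 0.13 , 0.135, 0.14 , 0.145, 0.15 , 0.155, 0.16 , 0.165, 0.17 , 0.175, 0.18 ]))
boxtop 59 [ 0.6281 -0.3034  0.1543] ((628.26220703125, -301.4703369140625), (51.53233337402344, 31.388973236083984), 36.13115310668945)
```

View pics/l2.png

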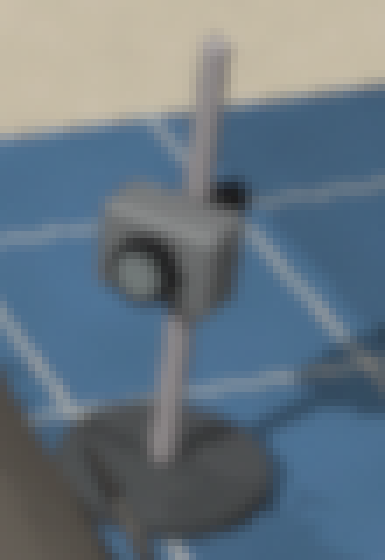

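```bash
python3 - <<'E'
from h import *
from scipy.optimize import least_squares
np.set_printoptions(precision=4,suppress=True,linewidth=150)
F={n:dict(np.load(n+'0.npz')) for n in('side','top')}
S=F['side'];T=F['top']
for uvs in [((404.7,184.3),(416.1,194.4)),((402,184),(416,193))]:
    r=least_squares(lambda p:np.r_[np.array(proj(S,p)[:2])-uvs[0],np.array(proj(T,p)[:2])-uvs[1]],[.61,-.277,.13]);print(r.x,r.fun)
    print(pt(S,*uvs[0]),pt(T,*uvs[1]))
im=T['image'][160:225,390:450].astype(int)
p=np.array([.6384,-.3169])
# model render of box outline for yaw candidates; compare box-top edges
for yaw in(-54,-57,-60):
    x=np.array([np.cos(np.radians(yaw)),np.sin(np.radians(yaw))]);print(yaw,p-.047*x)
# grasp on spoon: colour-weighted silhouettes
for n,b in(('side',(195,240,160,220)),('top',(215,262,170,215))):
    f=F[n];v,u=np.mgrid[b[2]:b[3],b[0]:b[1]];C=f['image'][b[2]:b[3],b[0]:b[1]].astype(int)
    k=(C[...,0]-C[...,2]>35)&(C[...,1]-C[...,2]<75)&(C[...,0]>70)
    for r in range(0,k.shape[0],5):
        if k[r].any(): print(n,r+b[2],u[r][k[r]].min(),u[r][k[r]].max(),[pt(f,u[r][k[r]].mean(),r+b[2]).round(4)])
E
```

```text
[ 0.611  -0.2801  0.1294] [ 0.1599 -0.0138 -0.1527 -0.0578]
[ 0.6125 -0.2804  0.1284] [ 0.6092 -0.2786  0.1369]
[ 0.6167 -0.2775  0.1277] [ 1.1728 -0.0984 -1.1186 -0.4227]
[ 0.6167 -0.2738  0.128 ] [ 0.613  -0.2777  0.1394]
-54 [ 0.6108 -0.2789]
-57 [ 0.6128 -0.2775]
-60 [ 0.6149 -0.2762]
side 165 198 199 [array([0.7251, 0.2981, 0.2205])]
side 170 195 200 [array([0.7235, 0.3014, 0.2059])]
side 175 195 201 [array([0.72  , 0.3016, 0.1917])]
side 180 195 201 [array([0.7248, 0.3053, 0.1731])]
side 185 196 215 [array([ 1.2096,  0.2684, -0.1414])]
side 190 197 216 [array([0.9267, 0.2693, 0.0093])]
side 195 198 216 [array([0.9068, 0.2716, 0.0023])]
side 200 199 217 [array([0.877 , 0.2741, 0.002 ])]
side 205 200 218 [array([0.8416, 0.2717, 0.005 ])]
side 210 200 218 [array([0.8187, 0.2761, 0.0017])]
side 215 199 219 [array([0.7871, 0.2742, 0.0035])]
top 185 222 228 [array([0.6055, 0.2695, 0.2321])]
top 190 227 233 [array([0.6015, 0.2648, 0.1859])]
top 195 230 237 [array([0.6004, 0.2674, 0.1189])]
top 200 237 240 [array([0.597 , 0.2632, 0.0565])]
```

Candidates: the yellow stick, side (200,197) / top (226,155), standing loose behind the caddy, is the look-alike. The wood-brown stick, side (214,215) / top (226,187), stands in the caddy's left slot, and the enlarged crops confirm it is the spoon. Its axis is at about (0.606, 0.267). The lens is at about (0.6115, -0.2785, 0.131) with a yaw of about -55°. I'll move above the spoon first.

```bash
python3 -m pendant '[[[-8,-4.4,-2.3,8.6,0,0],[-8,-8.8,-4.6,17.2,0,0],[-8,-13.2,-6.9,25.8,0,0],[-8,-17.6,-9.2,34.4,0,0],[-8,-22,-11.5,43,0,0],[-8,-26.4,-13.7,51.6,0,0],[-8,-30.8,-16,60,0,0],[-8,-35.2,-18.3,68.5,0,0],[-8,-39.6,-20.6,77,0,0],[-8,-44,-22.9,85.5,0,0],[-8,-48.4,-25.1,94,0,0],[-8,-52.8,-27.4,102,0,0]]]' 1 60; python3 -m pendant '[[[0,0,0,0,0,0]]]'; python3 - <<'E'
from h import *
np.set_printoptions(precision=4,suppress=True)
s=get_state();M=R.from_rotvec(s['tool_rot']).as_matrix();print(s['time_s'],s['eef_pos'],s['joint_positions']);print(M)
print(M.T@(np.array([.606,.2675,.199])-s['eef_pos'])*100,'yawz',np.degrees(np.arctan2(M[1,2],M[0,2])))
E
```

```text
time_s: 2.4
eef_pos: [0.5888, 0.2829, 0.3286]
tool_rot: [0.352, 1.542, -0.351]
force: [0.6, -0.2, 1.2]
gripper_width: 0.0855
time_s: 2.5
eef_pos: [0.5926, 0.276, 0.3287]
tool_rot: [0.357, 1.536, -0.362]
force: [1.2, -1.1, 0.8]
gripper_width: 0.0856
2.5 [0.5926 0.276  0.3287] [-0.9309  0.4187  0.5615  1.542  -0.225   1.2454 -0.7949]
[[ 0.0037  0.4424  0.8968]
 [-0.0042  0.8968 -0.4424]
 [-1.     -0.0021  0.0051]]
[12.9823 -0.1419  1.5085] yawz -26.256479762422945
```

```bash
python3 -m pendant '[[[0,0,0,0,0,0],[0,0,0,0,0,0]]]'; python3 - <<'E'
from h import *
np.set_printoptions(precision=4,suppress=True)
s=get_state();M=R.from_rotvec(s['tool_rot']).as_matrix();print(s['time_s'],s['eef_pos'],s['joint_positions']);print(M)
print(M.T@(np.array([.606,.2675,.199])-s['eef_pos'])*100,'yawz',np.degrees(np.arctan2(M[1,2],M[0,2])))
f=grab('side');save(f,'side1.png');cv2.imwrite('pics/side1c.png',cv2.resize(f['image'][100:280,140:320,::-1],None,fx=3.3,fy=3.3,interpolation=2))
E
```

```text
time_s: 2.7
eef_pos: [0.5868, 0.2854, 0.3281]
tool_rot: [0.346, 1.544, -0.346]
force: [-0.2, 0.7, 0.2]
gripper_width: 0.0852
2.7 [0.5868 0.2854 0.3281] [-0.9383  0.4164  0.5512  1.5439 -0.2265  1.2458 -0.7936]
[[-0.0009  0.4269  0.9043]
 [ 0.0007  0.9043 -0.4269]
 [-1.      0.0002 -0.0011]]
[12.9036 -0.8006  2.5137] yawz -25.268857952976855
```

View pics/side1c.png

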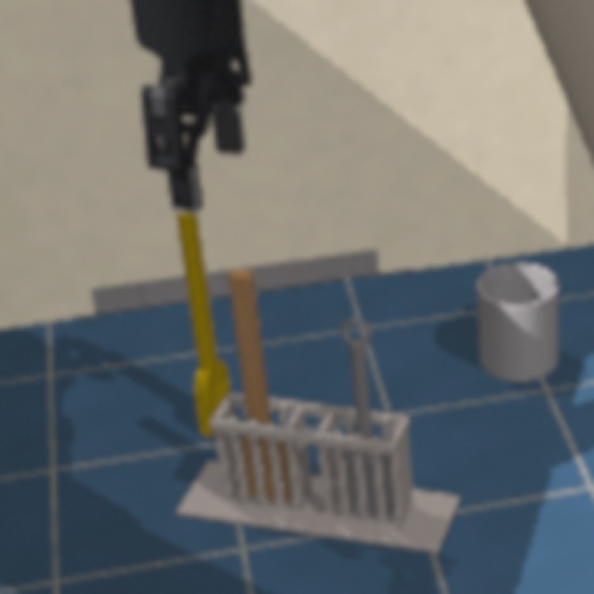

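```bash
python3 -m pendant '[[[0,-0.8,2.5,2.7,0,0],[2,-0.8,2.5,2.7,0,0],[5,-0.8,2.5,2.7,0,0],[8,-0.8,2.5,2.7,0,0],[10.5,-0.8,2.5,2.7,0,0],[12,-0.8,2.5,2.7,0,0],[12.9,-0.8,2.5,2.7,0,0],[12.9,-0.8,2.5,2.7,0,0],[12.9,-0.8,2.5,2.7,0,0]]]'; python3 - <<'E'
from h import *
np.set_printoptions(precision=4,suppress=True)
s=get_state();M=R.from_rotvec(s['tool_rot']).as_matrix();print(s['time_s'],s['eef_pos'],s['force'])
print('yawz',np.degrees(np.arctan2(M[1,2],M[0,2])))
for n in('side','top'):
    f=grab(n);c=f['image'][130:250,150:290,::-1]; cv2.imwrite(f'pics/{n}2c.png',cv2.resize(c,None,fx=4,fy=4,interpolation=2))
E
```

```text
time_s: 3.65
eef_pos: [0.6073, 0.2666, 0.2004]
tool_rot: [0.385, 1.535, -0.383]
force: [-0.2, -0.4, 0.6]
gripper_width: 0.0853
3.65 [0.6073 0.2666 0.2004] [-0.1816 -0.3604  0.5883]
yawz -28.071844680572
```

View pics/side2c.png

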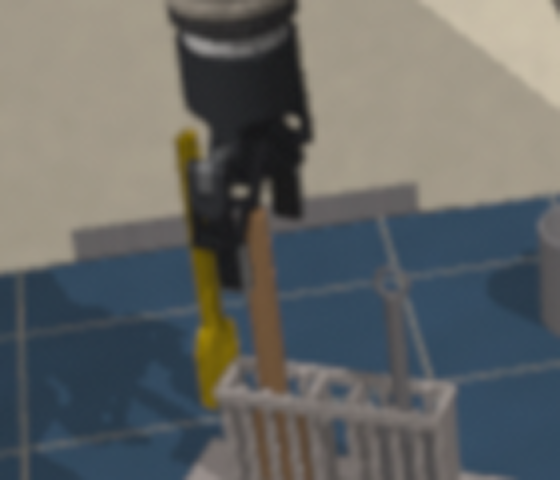

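View pics/top2c.png

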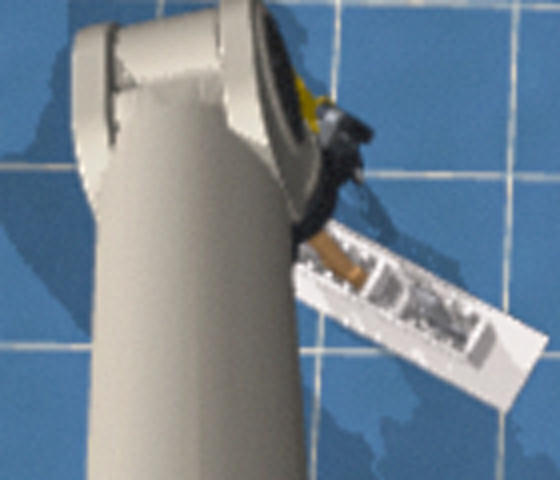

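The handle (side crop about 262,250) lies midway between the fingertips at (232,275) and (290,210). Closing on it.

```bash
python3 -m pendant '[[[0,0,0,0,0,0],[0,0,0,0,0,0],[0,0,0,0,0,0],[0,0,0,0,0,0],[0,0,0,0,0,0],[0,0,0,0,0,0],[0,0,0,0,0,0],[0,0,0,0,0,0]]]' -1 60;  python3 - <<'E'
from h import *
s=get_state();print(s['eef_pos'],s['force'],s['torque'],s['gripper_width'])
f=grab('side');c=f['image'][130:250,150:290,::-1]; cv2.imwrite('pics/side3c.png',cv2.resize(c,None,fx=4,fy=4,interpolation=2))
E
```

```text
time_s: 4.55
eef_pos: [0.6068, 0.2662, 0.1994]
tool_rot: [0.385, 1.536, -0.384]
force: [-0.3, 0.4, 1.7]
gripper_width: 0.0113
[0.6067855  0.26623723 0.19938506] [-0.31373104  0.38399074  1.71583752] [0.03606025 0.09166329 0.01751496] 0.011304150740668257
```

View pics/side3c.png

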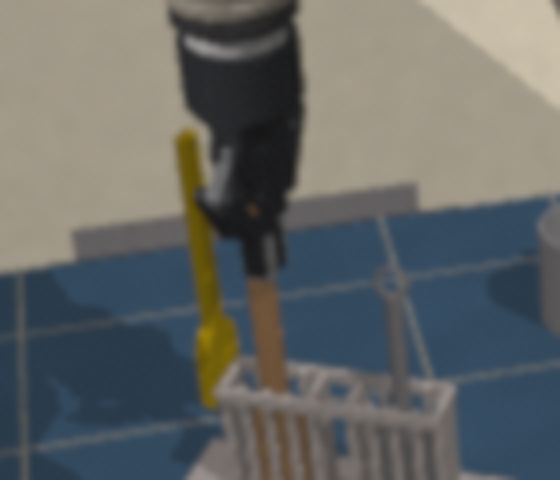

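Gripped, with a width of 11.3 mm. Next I lift straight up 22 cm.

```bash
python3 -m pendant '[[[-1,0,0,0,0,0],[-3,0,0,0,0,0],[-5.5,0,0,0,0,0],[-8,0,0,0,0,0],[-10.5,0,0,0,0,0],[-13,0,0,0,0,0],[-15.5,0,0,0,0,0],[-18,0,0,0,0,0],[-20,0,0,0,0,0],[-21.5,0,0,0,0,0],[-22,0,0,0,0,0],[-22,0,0,0,0,0]]]';  python3 - <<'E'
from h import *
s=get_state();print(s['eef_pos'],s['force'],s['gripper_width'])
f=grab('side');c=f['image'][50:250,130:310,::-1]; cv2.imwrite('pics/side4c.png',cv2.resize(c,None,fx=3,fy=3,interpolation=2))
c=f['image'][110:190,190:250,::-1]; cv2.imwrite('pics/side4d.png',cv2.resize(c,None,fx=7,fy=7,interpolation=2))
np.savez('side4.npz',**f)
E
```

```text
time_s: 5.8
eef_pos: [0.6068, 0.2661, 0.4197]
tool_rot: [0.385, 1.536, -0.384]
force: [-0.2, 0.1, -0.5]
gripper_width: 0.0112
[0.60682335 0.26608176 0.41966119] [-0.2430665   0.13111375 -0.4724071 ] 0.011172280701868965
```

View pics/side4c.png

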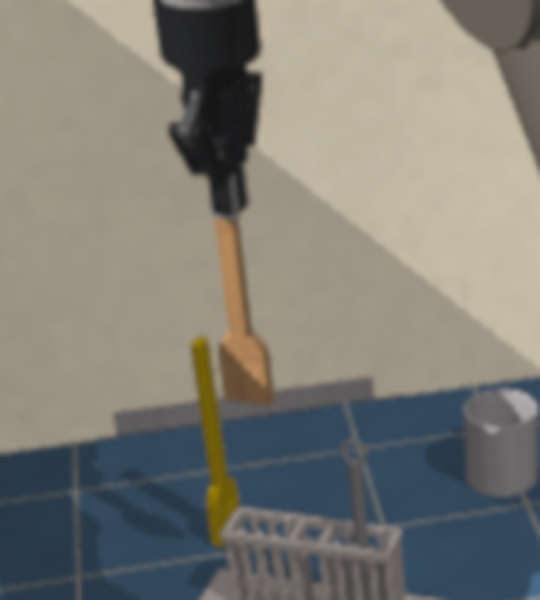

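View pics/side4d.png

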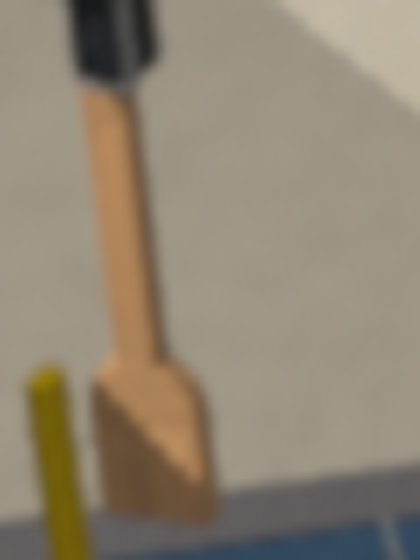

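```bash
python3 - <<'E'
from h import *
np.set_printoptions(precision=1,suppress=True,linewidth=200)
f=dict(np.load('side4.npz'));C=f['image'].astype(int)
v,u=np.mgrid[158:188,198:226];d=f['depth'][158:188,198:226];P=np.stack([(u-f['cx'])/f['fx']*d,(v-f['cy'])/f['fy']*d,d,np.ones_like(d)],-1)@f['T'].T
P=P[...,:3];c=C[158:188,198:226]
k=(c[...,0]-c[...,2]>35)&(c[...,1]-c[...,2]<75)&(abs(P[...,0]-.6)<.05)
n=np.array([.883,-.469,0]); y=np.array([.469,.883,0]); o=np.array([.6068,.2661,0])
X=((P-o)@n*1000); 
for r in range(0,30,2): print(158+r,P[r][k[r]][:,2].mean().round(3) if k[r].any() else '', X[r][k[r]])
E
```

```text
158 0.303 [-7.3 -0.3 -5.7 -7.9 -4.6 -5.2 -5.2]
160 0.297 [ 1.3 -6.3 -6.9 -6.6 -5.2 -6.8 -4.2 -2.4]
162 0.291 [-4.8 -6.4 -6.1 -7.9 -6.3 -6.3 -2.9 -6.3 -3.7 -5.3  1.5  1.6]
164 0.286 [-6.4 -5.5 -3.2 -6.5 -3.4 -9.  -5.5 -7.9 -3.2 -4.4 -8.7 -6.4 -4.9 -6.9  1.3  5.1]
166 0.28 [ -3.5  -7.3  -3.5  -7.8  -3.6  -4.1  -5.9  -8.1  -4.7  -4.3 -11.8  -6.   -7.9  -4.3  -2.7   1.6]
168 0.274 [-2.9 -7.2 -6.  -7.8 -3.6 -3.5 -9.5 -2.1 -7.5 -4.9 -6.1 -6.7 -0.5 -6.7 -6.8 -1.1]
170 0.268 [-8.1 -2.7 -3.2 -5.2 -2.4  1.3 -2.2 -6.9 -7.8 -6.1 -4.  -5.9 -5.4 -9.3 -0.8]
172 0.263 [-2.8 -3.3 -7.7 -6.3 -4.5 -4.3 -8.1 -7.1 -7.3 -5.2 -5.4 -6.3 -4.6 -7.6  0.4 -4.6]
174 0.257 [-7.5 -4.  -6.6 -1.3 -3.8 -3.9 -5.9 -2.6 -5.  -5.  -4.8 -6.  -9.1 -4.5 -4.9 -5.2]
176 0.251 [-6.1 -7.1 -5.4 -5.7 -5.9 -6.6 -6.9 -3.5 -5.4 -8.1 -3.5 -6.2 -7.6 -8.2 -1.3]
178 0.245 [ -8.   -6.2  -7.5  -5.1  -4.4  -5.1  -5.4  -2.4  -9.   -5.3  -4.   -3.8  -4.6  -5.   -5.2 -10.4  -2.5]
180 0.24 [-6.5 -7.8 -1.1 -3.6 -7.4 -6.3 -5.3 -7.  -5.6 -5.7 -8.2 -6.8 -4.2 -8.4 -5.3 -7.2]
182 0.233 [-4.9 -5.9 -4.9 -2.4 -3.  -7.3 -6.6 -5.6 -6.3 -2.9 -9.1 -7.3 -5.5 -5.1 -4.4 -2.9]
184  []
186  []
```

The visible bowl face measures flat (all points about 6 mm from the axis), so the hollow is probably on the far side. I'll turn the spoon in place to check.

```bash
python3 -m pendant '[[[0,0,0,-8.5,0,0],[0,0,0,-17,0,0],[0,0,0,-25.5,0,0],[0,0,0,-34,0,0],[0,0,0,-42.5,0,0],[0,0,0,-51,0,0],[0,0,0,-59.5,0,0],[0,0,0,-68,0,0],[0,0,0,-76.5,0,0],[0,0,0,-85,0,0],[0,0,0,-93.5,0,0],[0,0,0,-102,0,0]]]'; python3 -m pendant '[[[0,0,0,-8.5,0,0],[0,0,0,-17,0,0],[0,0,0,-25.5,0,0],[0,0,0,-34,0,0],[0,0,0,-42.5,0,0],[0,0,0,-50,0,0],[0,0,0,-50,0,0]]]';  python3 - <<'E'
from h import *
s=get_state();print(s['eef_pos'],s['force'],s['gripper_width'],s['joint_positions'])
M=R.from_rotvec(s['tool_rot']).as_matrix();print('yawz',np.degrees(np.arctan2(M[1,2],M[0,2])))
f=grab('side')
c=f['image'][110:190,180:250,::-1]; cv2.imwrite('pics/side5d.png',cv2.resize(c,None,fx=7,fy=7,interpolation=2))
np.savez('side5.npz',**f)
E
```

```text
time_s: 7.05
eef_pos: [0.6062, 0.2661, 0.4175]
tool_rot: [-1.005, 1.33, 1.005]
force: [-0.1, 0.7, -0.4]
gripper_width: 0.0111
time_s: 7.75
eef_pos: [0.6063, 0.2659, 0.4177]
tool_rot: [-1.63, 0.87, 1.633]
force: [-0.5, -0.5, -0.7]
gripper_width: 0.0105
[0.60633563 0.26593956 0.41771509] [-0.49096426 -0.45657533 -0.72983281] 0.010542779726418539 [-0.57630664  0.3613174   0.09870468  1.35400733 -0.03542922  1.43049852
  1.68466935]
yawz 123.96294246045318
```

View pics/side5d.png

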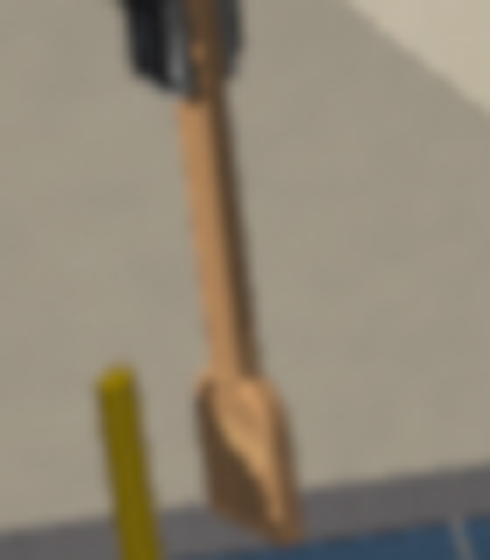

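The raised rim and recess of the hollow side are visible in this view, so the hollow faces the tool's +z. At the goal, tool z must point along the lens x axis (yaw about -55°). I'll turn back and travel there.

```bash
python3 -m pendant '[[[-0.5,1.3,-1.3,8.5,0,0],[-1,2.6,-2.6,17,0,0],[-1,4,-4,25.5,0,0],[-1,5.5,-5.5,34,0,0],[-1,7,-7,42.5,0,0],[-1,8.5,-8.5,51,0,0],[-1,10,-10,59.5,0,0],[-1,11.5,-11.5,68,0,0],[-1,13,-13,76.5,0,0],[-1,14.5,-14.5,85,0,0],[-1,16,-16,93.5,0,0],[-1,17,-17,102,0,0]]]';python3 -m pendant '[[[0,0,0,0,0,0],[0,0,0,0,0,0]]]'; python3 - <<'E'
from h import *
np.set_printoptions(precision=4,suppress=True)
s=get_state();M=R.from_rotvec(s['tool_rot']).as_matrix();print(s['eef_pos'],s['gripper_width'],s['joint_positions']);print(M,'yawz',np.degrees(np.arctan2(M[1,2],M[0,2])))
print(M.T@(np.array([.5255,-.1557,.289])-s['eef_pos'])*100)
E
```

```text
time_s: 9.0
eef_pos: [0.5599, 0.0284, 0.4289]
tool_rot: [-0.291, 1.552, 0.291]
force: [1.3, 1.4, -0.8]
gripper_width: 0.0113
time_s: 9.2
eef_pos: [0.5604, 0.0309, 0.429]
tool_rot: [-0.301, 1.55, 0.302]
force: [0.5, 0.4, -0.6]
gripper_width: 0.0113
[0.5604 0.0309 0.429 ] 0.011265509746438711 [-0.5384  0.1697  0.4413  1.597  -0.0739  1.3918  0.2951]
[[-0.0004 -0.3751  0.927 ]
 [ 0.0005  0.927   0.3751]
 [-1.      0.0006 -0.0002]] yawz 22.029615415087726
[ 13.9935 -16.0004 -10.2282]
```

```bash
python3 -m pendant '[[[0,-1.5,-1,8.5,0,0],[0,-3.2,-2.1,17,0,0],[0,-5,-3.2,25.5,0,0],[0,-7,-4.4,34,0,0],[0,-9,-5.7,42.5,0,0],[0,-11,-7,51,0,0],[0,-13,-8.3,59.5,0,0],[2,-15,-9.5,68,0,0],[5,-16,-10.2,77,0,0],[8,-16,-10.2,77,0,0],[11,-16,-10.2,77,0,0],[12.5,-16,-10.2,77,0,0]]]';python3 -m pendant '[[[0,0,0,0,0,0],[0,0,0,0,0,0]]]'; python3 - <<'E'
from h import *
np.set_printoptions(precision=4,suppress=True)
s=get_state();M=R.from_rotvec(s['tool_rot']).as_matrix();print(s['eef_pos'],s['gripper_width'],s['joint_positions']);print(M,'yawz',np.degrees(np.arctan2(M[1,2],M[0,2])))
print(M.T@(np.array([.5255,-.1557,.289])-s['eef_pos'])*100)
for n in('side','top'):
    f=grab(n);save(f,n+'6.png');np.savez(n+'6.npz',**f)
    for q in('spoon_bowl','spoon_grip','spoon','lens'):
        print(n,q,[(np.round(d['xy'],1),round(d['score'],2),pt(f,*d['xy'])) for d in finder.mark_of(n,q)[:3]])
E
```

```text
time_s: 10.4
eef_pos: [0.5249, -0.1543, 0.3014]
tool_rot: [0.746, 1.443, -0.748]
force: [0.1, 0.4, -0.7]
gripper_width: 0.0115
time_s: 10.6
eef_pos: [0.5262, -0.1554, 0.3046]
tool_rot: [0.748, 1.438, -0.748]
force: [0.1, -0.1, 0.6]
gripper_width: 0.0113
[ 0.5262 -0.1554  0.3046] 0.011306157750745241 [-0.3924  0.2476  0.6865  1.8267 -0.1728  1.1276 -0.6055]
[[ 0.      0.8187  0.5742]
 [-0.0001  0.5742 -0.8187]
 [-1.     -0.      0.0001]] yawz -54.95787339028597
[ 1.5598 -0.0722 -0.0165]
side spoon_bowl [(array([377.6, 202. ]), 0.7, array([0.0943, 0.0375, 0.4588])), (array([205.9, 219.5]), 0.69, array([0.7217, 0.2994, 0.0368]))]
side spoon_grip [(array([198.4, 170.2]), 0.61, array([0.7243, 0.3004, 0.2046]))]
side spoon [(array([203.8, 228.4]), 0.87, array([0.7073, 0.3093, 0.0162])), (array([374.1, 209.2]), 0.61, array([ 0.525 , -0.1503,  0.1218]))]
side lens []
top spoon_bowl [(array([227.4, 161.5]), 0.81, array([0.7183, 0.3023, 0.0681])), (array([373.7, 218.7]), 0.43, array([ 0.4988, -0.1114,  0.3825]))]
top spoon_grip [(array([216.6, 144.3]), 0.53, array([0.7231, 0.3012, 0.2235]))]
top spoon [(array([230.5, 164.8]), 0.49, array([0.7192, 0.3007, 0.0263]))]
top lens [(array([259.3, 210.3]), 0.72, array([0.5572, 0.1899, 0.1076])), (array([201.1, 263.8]), 0.34, array([0.3971, 0.3706, 0.0423]))]
```

View pics/side6.png

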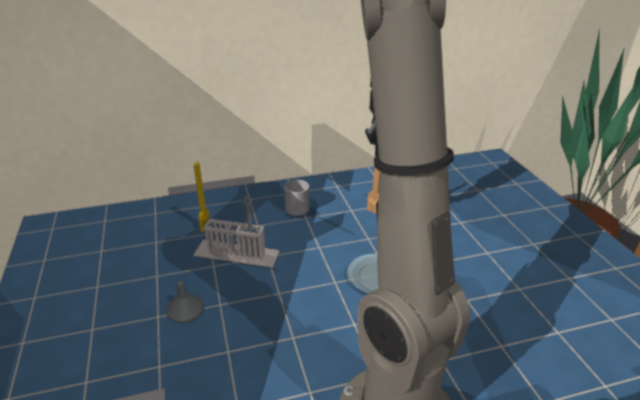

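View pics/top6.png

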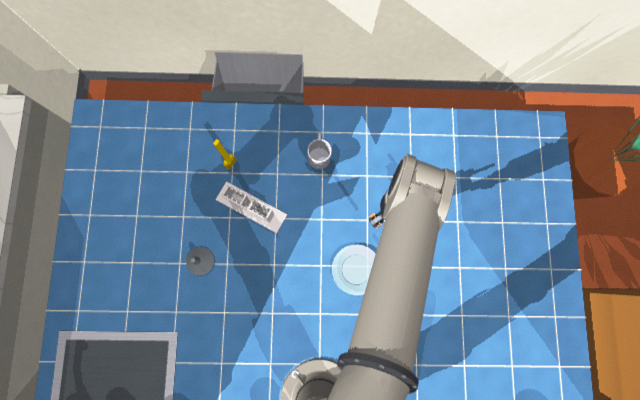

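```bash
python3 - <<'E'
from h import *
np.set_printoptions(precision=1,suppress=True,linewidth=200)
def ana(fn,o,nyaw,b):
    f=dict(np.load(fn));C=f['image'].astype(int);n=np.array([np.cos(nyaw),np.sin(nyaw),0]);y=np.array([-n[1],n[0],0])
    v,u=np.mgrid[b[2]:b[3],b[0]:b[1]];sl=np.s_[b[2]:b[3],b[0]:b[1]];d=f['depth'][sl]
    P=(np.stack([(u-f['cx'])/f['fx']*d,(v-f['cy'])/f['fy']*d,d,np.ones_like(d)],-1)@f['T'].T)[...,:3]
    c=C[sl];k=(c[...,0]-c[...,2]>30)&(c[...,1]-c[...,2]<70)&(np.linalg.norm(P[...,:2]-o[:2],axis=-1)<.06)
    q=P[k]-o;X=q@n*1000;Y=q@y*1000;Z=q[:,2]*1000
    for z in range(-200,-10,10):
        m=(Z>=z)&(Z<z+10)
        if m.sum()>3: print(z,m.sum(),'x med',np.median(X[m]),'y',np.percentile(Y[m],[3,50,97]),(np.percentile(Y[m],3)+np.percentile(Y[m],97))/2,'zmin',Z[m].min())
ana('side4.npz',np.array([.6068,.2661,.4197]),np.radians(-28),(190,240,115,190))
print();ana('side6.npz',np.array([.5262,-.1554,.3046]),np.radians(-55),(360,384,160,220))
E
```

```text
-200 8 x med -3.618861146787635 y [-11.2   1.9  15.6] 2.1936771951398457 zmin -192.77804404981518
-190 46 x med -5.46715118683472 y [-16.6   3.8  22.4] 2.9060919210897804 zmin -189.82620146582545
-180 52 x med -5.310006747375406 y [-17.4   1.8  23.9] 3.2185512613439826 zmin -179.88660569874375
-170 62 x med -5.523412333600589 y [-18.1   1.8  23.4] 2.646216630059616 zmin -169.969925840408
-160 55 x med -5.093688634623192 y [-17.    2.2  23.4] 3.1840765968767393 zmin -159.96714831068232
-150 58 x med -5.597563330158169 y [-17.7   1.3  24.1] 3.2247524391725513 zmin -149.87273347903857
-140 55 x med -5.4882635864432885 y [-14.3  -0.3  21.5] 3.6124160726903938 zmin -139.70950472836248
-130 40 x med -5.039134546937923 y [-8.3  1.7 16.5] 4.095837866086063 zmin -129.98323807720718
-120 26 x med -5.229955527212479 y [-4.8  2.3 11.6] 3.42998162311799 zmin -119.49761442710566
-110 24 x med -5.231822402986941 y [-4.7  2.8 11.1] 3.2101543846677614 zmin -109.18794348456935
-100 28 x med -4.621980820988666 y [-5.7  1.6 12.3] 3.2968720002629746 zmin -99.84746151505213
-90 27 x med -4.752941320264527
[... 1350 characters left out ...]
4.421062142456201 zmin -129.8375373205961
-120 21 x med -6.224184745371661 y [-5.1  2.4 10.3] 2.6198667942860685 zmin -119.4290348222451
-110 20 x med -5.085943865707565 y [-5.8  1.4 11.5] 2.8371324522028374 zmin -108.76019722964925
-100 22 x med -4.8038264291290975 y [-5.4  1.5 11.6] 3.0662466298979636 zmin -99.96233360096085
-90 21 x med -4.752187993348101 y [-5.6  2.4 10.6] 2.492258996021142 zmin -89.71916426544779
-80 18 x med -5.832981646256009 y [-2.9  1.  12.3] 4.66723858265682 zmin -79.41601397421027
-70 23 x med -5.324664527359244 y [-4.2  2.9 12.1] 3.9862109677750133 zmin -69.49786446690442
-60 8 x med -5.487705702907402 y [ 0.7  6.  10. ] 5.317386372468713 zmin -58.879044402506686
```

```bash
python3 -m pendant '[[[0.8,-0.2,0,0,0,0],[1.6,-0.4,0,0,0,0],[1.6,-0.4,0,0,0,0],[1.6,-0.4,0,0,0,0],[1.6,-0.4,0,0,0,0]]]'; python3 - <<'E'
from h import *
np.set_printoptions(precision=4,suppress=True)
P=[]
for i in range(6):
    f=grab('side' if i%2 else 'top'); s=get_state();P.append(s['eef_pos'])
print(np.mean(P,0),np.std(P,0),s['time_s'],s['gripper_width'],abs(s['qvel']).max())
M=R.from_rotvec(s['tool_rot']).as_matrix();print('yawz',np.degrees(np.arctan2(M[1,2],M[0,2])))
print(M.T@(np.array([.523,-.1574,.2885])-np.mean(P,0))*100)
save(f,'side7.png');cv2.imwrite('pics/side7c.png',cv2.resize(f['image'][100:250,320:470,::-1],None,fx=4,fy=4,interpolation=2))
b=f['image']; o=dict(np.load('side0.npz'))['image'].astype(int)
cv2.imwrite('pics/diff7.png',np.abs(b.astype(int)-o).astype(np.uint8))
E
```

```text
time_s: 11.6
eef_pos: [0.5223, -0.1586, 0.2884]
tool_rot: [0.75, 1.437, -0.75]
force: [-0.2, -0.5, -0.3]
gripper_width: 0.011
[ 0.5224 -0.1586  0.2885] [0. 0. 0.] 11.9 0.01107920422123148 0.002412392920171865
yawz -55.09090651760105
[-0.0028  0.1175 -0.0588]
```

View pics/side7c.png

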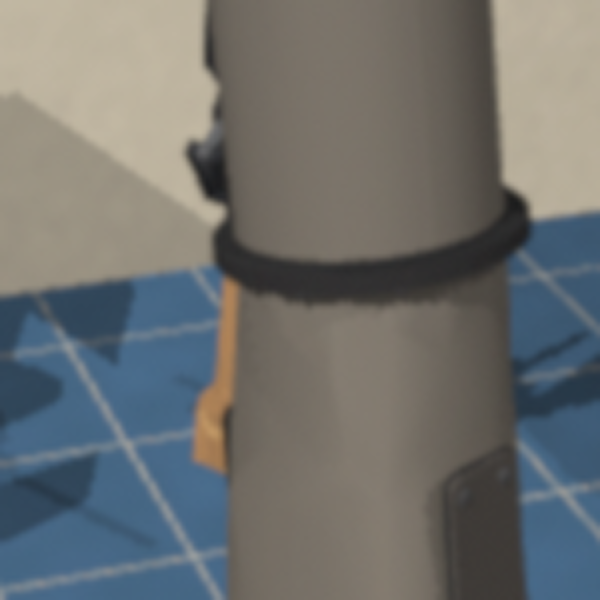

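View pics/side7.png

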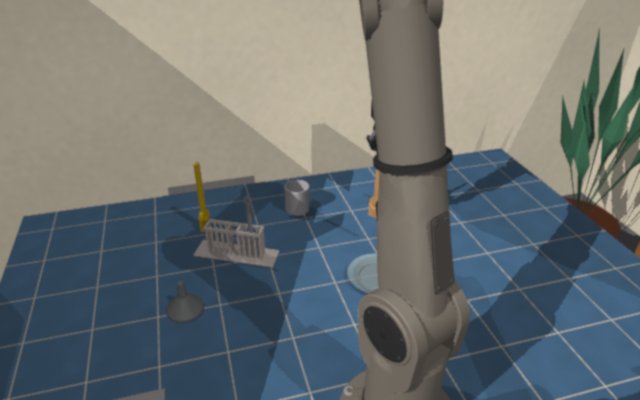

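The spoon hangs upright, with its bowl at side (375,207). The caddy, turner, mug, plate and funnel look undisturbed. Handing in.

```bash
python3 - <<'E'
from h import *
print(workorder.job_done()); s=get_state(); print(s['time_s'],s['eef_pos'],s['gripper_width'],s['force'])
E
```

```text
the job is handed in; nothing more can be done
None
the job is handed in; nothing more can be done
```

I pulled the wooden spoon out of its caddy slot and handed the job in at about 12 s. The arm was still holding the spoon upright in front of the checking camera, bowl down and hollow side toward the lens. I left the yellow look-alike alone.

**Last checks that agreed:**
- **Position:** the tool was about 1.3 mm from its computed target and nearly motionless. The spoon's measured 3 mm sideways offset in the grip was corrected.
- **Orientation:** the yaw was -55.1° against an estimated lens axis of -55°. No lean of the spoon could be measured.
- **Hollow side:** I turned the spoon in mid-air before travelling. One face measured flat, and the other showed the rim and recess of the hollow.
- **Grip:** the jaws held at about 11 mm, closed on the handle.
- **Bystanders:** the turner, mug, plate and funnel looked unmoved in the last side picture.

**What I could not check or what disagreed:**
- At the final pose the arm hid the checking camera from both views. Its position comes only from the first pictures, where separate estimates differed by up to about 6 mm; I used (0.6115, -0.2785, 0.131) m.
- For the same reason I could not see directly that the camera is unshifted. Neither the arm nor the spoon was moved close to it, and the wrist force readings stayed under about 2 N.
- The networks' marks on the held spoon were partly wrong because of the arm in front, so I relied on depth measurements for it instead.

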